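# Clear the strip cutter and lock its arm down

## Task

Pack up the strip cutter: put every short offcut on its bed and on the bench around it into the grey scrap bin, and lay the two finished long strips flat on top of the stack of finished strips, in line with it. When everything is cleared away, press the cutter's sprung arm down until its catch snaps in and holds it down, then let go. Leave the bowl, the glue bottle and the brush where they are.

Things in the scene. Friction and masses are not known exactly. Their poses are not given: they have to be found in the camera images.
- cutter: Fixed lever cutter for wood strips: flat aluminium bed, top at z = 36 mm, split by the arm. Origin: underside, mid-width; x to the arm's hinge (far end), y left. Hinge axis: along y through x = 200, z = 85 mm. Bed: x -165 to 133, y -165 to 165 mm; fence 24 mm high along the far edge (near face x = 121). Catch block 36 x 30 mm, 112 mm high, on the right bed at x = -125, y = -49 mm.
- lever: Sprung blade arm over mid-bed, hinged at the far end, black rubber grip at the robot's end. Origin: on the arm, 200 mm from the hinge; x along the arm to the hinge. At rest 24 degrees up. Pressing the grip takes 5 N at first, 13 N near the bottom, plus 5 N to pass the catch. Let go early it springs up; pressed just below level, the catch snaps in and holds it level.
- lever_grip (a point): Middle of the flat top of the arm's rubber grip (100 x 34 x 34 mm), 380 mm from the hinge and 17 mm above the arm's midline. Moves on an arc about the hinge; x along the arm to the hinge, z out of the grip's top. Height above the bench: 257 mm up at rest, 102 mm when level and locked, 97 mm where the catch snaps, 83 mm at the bottom stop.
- catch (a joint): Sprung bolt of the lock-down catch in the catch block, with a black pull knob: 0 = out, up to 0.012 m = pushed back. It is pushed back by itself as the arm's lug passes and snaps out over it.
- scrap_bin: Fixed grey plastic scrap bin, open on top: outside 170 (x) x 230 (y) x 110 mm high, walls 4 mm. Origin: centre of its underside. It stands on the bench to one side of the cutter, on either side.
- stack: Fixed stack of finished strips, 160 (x, along the strips) x 146 (y, three strips side by side) x 48 mm high (three layers). Origin: centre of its underside. It stands on the bench on the other side of the cutter.
- strip0: Finished wood strip lying on the left bed, 160 (x) x 46 (y) x 16 mm (z), 90 g. Origin: centre of its underside.
- strip1: Finished wood strip lying on the left bed, 160 (x) x 46 (y) x 16 mm (z), 90 g. Origin: centre of its underside.
- offcut0: Short wood offcut of the same strip, 66 (x) x 46 (y) x 16 mm (z), 40 g, lying on the left bed. Origin: centre of its underside. May be absent.
- offcut1: Short wood offcut of the same strip, 62 (x) x 46 (y) x 16 mm (z), 40 g, lying on the right bed. Origin: centre of its underside. May be absent.
- offcut2: Short wood offcut of the same strip, 68 (x) x 42 (y) x 16 mm (z), 40 g, lying on the right bed. Origin: centre of its underside. May be absent.
- offcut3: Short wood offcut of the same strip, 64 (x) x 46 (y) x 16 mm (z), 40 g, lying on the bench left of the cutter. Origin: centre of its underside. May be absent.
- offcut4: Short wood offcut of the same strip, 60 (x) x 40 (y) x 16 mm (z), 40 g, lying on the bench right of the cutter. Origin: centre of its underside. May be absent.
- bowl: White bowl, 130 mm wide, 55 mm high, on the bench; bystander. Origin: centre of its underside.
- glue: White glue bottle, 60 mm wide, 150 mm high, on the bench; bystander. Origin: centre of its underside.
- dust_brush: Dusting brush lying on the bench; bystander. Origin: on the bench under it.
Things that resemble listed ones, but are neither listed nor needed, are in the scene too. Leave any red, white or yellow look-alike of the offcut2 alone.

How it is judged:
By the outcome, as a careful person would: the job done as asked, in the order asked, and still so for the second after the job is handed in, with the robot touching nothing.
Of offcut0, offcut1, offcut2, offcut3, offcut4 only 3 to 5 are there at a start; the rules pass over those that are not, and their reading is None.
At some moment in a run one of offcut0, offcut1, offcut2, offcut3, offcut4 may be knocked a few centimetres aside while the robot is not near it.
Once in a run the grip may slacken for a moment while it holds something.
It also fails if it takes over 210 s, if anything falls off the work surface, if the arm or the gripper's body presses on something with over 40 N, if the wrist force passes 120 N, or if a joint passes its speed limit or range.

## Robot

A 6-joint arm with a two-finger parallel gripper is mounted at the origin on the work surface. World frame = base frame: x ahead of the robot, y to its left, z up, the work surface at z = 0. Lengths are in m, angles in rad, forces in N, time in s.
With the tool pointing down it reaches from about 0.375 to 0.9 m from the base axis. Payload 3.1 kg.
Tool frame: the origin (TCP) lies at the very end of the fingers, on their centre line; the grasp point (between the pads) lies 19 mm behind it; z points along the fingers, y is the line along which they close (so a half turn about z gives the same grasp; the last joint's range is limited). The gripper opens to 85 mm and grips with 20 to 120 N. Pads are 22 mm wide; open, the fingers measure 114 mm over their backs; the gripper's body (76 mm by 85 mm) begins 54 mm behind the grasp point. The pads swing forward as they close: fully open they stand 13 mm farther back than shut.
Start: joints at [0.984, 0.527, 1.433, -0, 1.181, -0.178], TCP at [0.248, 0.573, 0.231] pointing down, gripper open.
Joint ranges: [-3.08, 3.08], [-0.75, 2.2], [0.22, 2.44], [-1.43, 4.57], [0, 2.65], [-2.85, 2.85]. Speed limits (rad/s): [2.79, 2.79, 3.14, 3.14, 3.14, 3.14].

## Interface

Orientations are given as a 3x3 rotation matrix whose columns are the frame's x, y, z axes.
In Python, from bench import env gives the robot as it stands.
- The arm moves only by the tool drive_tool, never from a script. Its argument "commands" is a list of rows, each a list of 7 numbers: the shift along the world's x, y, z in mm, then the turn, a rotation vector about the world's x, y, z in rad, then the closure, from -1 (fully open) to 1 (shut). A call has 1 to 20 rows; each row is the pose to reach, as a shift and turn from the pose commanded when the call began; what a row does not reach only later rows make up. A row lasts 1/8 s, in which the tool goes at most 62.5 mm and 10.7 degrees, less where a joint would pass 70% of its speed; a pose out of reach is approached as far as the arm can. A call with a gripper value outside its range is refused whole. The fingers move at their own pace and stop on an object; the grip force is fixed at half the most. Time passes only in rows, so rows that repeat a pose let the fingers close. It gives the time, the measured TCP pose, the force, the opening and the grip force at its end, in the units of the state.
- env.sense(): the state, without advancing time (a new reading comes with each control period).
- env.get_image(name): name is "scene" or "top" or "wrist"; returns the picture (384x512x3 uint8, red, green, blue); there is no depth.
- env.camera_info(name): a dict with "fx", "fy", "cx", "cy" (pixels), "k1" (the pictures are not rectified: a ray, as slopes to the right and down, at radius r is drawn at 1 + k1 r^2 times it, then the intrinsics apply), "cam_to_world" (4x4, takes a point from camera to world coordinates). Camera axes: x right, y up, looking along -z (the intrinsics and any distortion apply to the point x, -y, -z); pixel columns grow to the right and rows downward; lengths in m; the calibration is good to about 2 mm. A picture is of the moment at which its call begins: read the wrist's pose just before it. camera_info takes no time and is no camera call; for the wrist camera it gives the pose at the moment of the call.
- env.hand_in(): hands the job in; it is judged then, once.
Trained networks look in the newest picture that a camera, given by its name, has taken for a name from the list of things; names that differ only in an ending like _2 or _b are one class to them, and where a whole thing is asked for, a point or a joint stands for the part that bears it (a point fixed in the world has none). Each returns a list of dicts, best first, with "confidence" (0 to 1); they miss things now and then, are a little off and sometimes report something else, mostly with a low value. They report only what shows in the picture. A call takes as long as a camera call. They do not tell look-alikes from the thing itself.
- env.search_frame(camera, query): "box" ([left, top, right, bottom] in pixels, round what is visible of it).
- env.outline_of(camera, query): "region" (384x512 bool, what is visible of it) and "box" ([left, top, right, bottom] in pixels, round what is visible of it).
- env.pinpoint(camera, query): "position" ([column, row] in pixels: a listed point, or the origin of a listed thing).
The state is a dict: "time": time; "q": joint angles; "qd": joint speeds; "joint_torque": joint torques, N m; "ee_pos": TCP position; "eef_rot": TCP orientation; "ft_force": force on the tool from outside, world axes, zero at the start; "torque": the same for the moment, N m; "width": finger opening in m; "finger_force": force on a finger pad.
Only numpy, scipy, OpenCV 4.12 (cv2) and the standard library are available. Lean on these libraries where they do the work, as an engineer would, in place of code of your own. Each camera call takes 0.05 s, during which the arm holds its last target. There are 200 camera calls.

## Working session

There is one attempt and no reset: what is moved stays moved. The work goes in short steps, Python scripts to look and compute and a tool call to move; the robot and the scene stay as the last step left them, time stands still between calls to the robot, and variables do not carry over. Pictures are saved under pics/ and viewed, at most 15 in all, crops included, and the job is handed in when it is done.

Besides the shell and the picture viewer there is one more tool, called after ">>>" in YAML: its name, and indented under it one key for each argument. drive_tool: Moves the arm, as the interface text tells. Its arguments: {"type":"object","properties":{"commands":{"type":"array","items":{"type":"array","items":{"type":"number"}}}},"required":["commands"]}

```bash
mkdir -p pics; ls
cat > h.py <<'E'
import numpy as np, cv2
from bench import env
def ray(cam,uv,info=None):
    i=info or env.camera_info(cam)
    x=(uv[0]-i['cx'])/i['fx'];y=(uv[1]-i['cy'])/i['fy']
    r0=np.hypot(x,y);r=r0
    for _ in range(30): r=r0/(1+i['k1']*r*r)
    s=r/r0 if r0>0 else 1
    M=np.array(i['cam_to_world']);d=M[:3,:3]@np.array([x*s,-y*s,-1]);return M[:3,3],d
def at_z(cam,uv,z,info=None):
    o,d=ray(cam,uv,info);return o+d*(z-o[2])/d[2]
def proj(cam,P,info=None):
    i=info or env.camera_info(cam);M=np.array(i['cam_to_world']);p=M[:3,:3].T@(np.asarray(P)-M[:3,3])
    x=p[0]/-p[2];y=-p[1]/-p[2];s=1+i['k1']*(x*x+y*y)
    return np.array([i['cx']+i['fx']*x*s,i['cy']+i['fy']*y*s])
def save(cam,n):
    im=env.get_image(cam);cv2.imwrite(f'pics/{n}.png',im[:,:,::-1]);return im
E
python3 - <<'E'
from h import *
np.set_printoptions(precision=3,suppress=True)
a=save('top','top0');b=save('scene','scene0')
cv2.imwrite('pics/t0.png',cv2.resize(a[:,:,::-1],(800,600),interpolation=cv2.INTER_CUBIC))
cv2.imwrite('pics/s0.png',cv2.resize(b[:,:,::-1],(800,600),interpolation=cv2.INTER_CUBIC))
for c in('top','scene','wrist'):
    i=env.camera_info(c);print(c,i['fx'],i['cx'],i['cy'],i['k1']);print(np.array(i['cam_to_world']))
for q in ['cutter','lever','lever_grip','scrap_bin','stack','strip0','offcut0','offcut1','offcut2','offcut3','offcut4','bowl','glue','dust_brush']:
    print(q,[(np.round(d['position']).tolist(),round(d['confidence'],2)) for d in env.pinpoint('top',q)])
s=env.sense();print(s['time'],s['ee_pos'],s['eef_rot'],s['width'],s['ft_force'])
E
```

```text
pics
top 483.18923404106556 249.84675716969073 193.13405908457312 -0.15860411932772936
[[ 0.001  0.993 -0.117  0.42 ]
 [-1.     0.001  0.004 -0.098]
 [ 0.004  0.117  0.993  1.662]
 [ 0.     0.     0.     1.   ]]
scene 399.74761798418905 251.19263455317198 197.21577903846264 -0.11560707542434509
[[ 0.446 -0.596  0.668  1.404]
 [ 0.895  0.279 -0.349 -0.534]
 [ 0.022  0.753  0.658  0.965]
 [ 0.     0.     0.     1.   ]]
wrist 309.50955695744886 251.31371063661888 182.59178949500992 -0.04560013894235361
[[ 0.398 -0.878 -0.266  0.18 ]
 [ 0.918  0.379  0.119  0.604]
 [-0.004 -0.292  0.956  0.372]
 [ 0.     0.     0.     1.   ]]
cutter [([215.0, 195.0], 0.77)]
lever [([209.0, 182.0], 0.95), ([339.0, 181.0], 0.28)]
lever_grip [([201.0, 230.0], 0.91)]
scrap_bin [([103.0, 241.0], 0.87), ([172.0, 227.0], 0.49)]
stack [([337.0, 245.0], 0.56)]
strip0 [([178.0, 176.0], 0.83), ([175.0, 202.0], 0.6)]
offcut0 [([297.0, 162.0], 0.81), ([251.0, 271.0], 0.78), ([173.0, 226.0], 0.7), ([287.0, 238.0], 0.68), ([244.0, 211.0], 0.65), ([259.0, 133.0], 0.5), ([247.0, 180.0], 0.48), ([277.0, 200.0], 0.45)]
off
[... 349 characters left out ...]
247.0, 180.0], 0.48), ([277.0, 200.0], 0.45)]
offcut3 [([297.0, 162.0], 0.81), ([251.0, 271.0], 0.78), ([173.0, 226.0], 0.7), ([287.0, 238.0], 0.68), ([244.0, 211.0], 0.65), ([259.0, 133.0], 0.5), ([247.0, 180.0], 0.48), ([277.0, 200.0], 0.45)]
offcut4 [([297.0, 162.0], 0.81), ([251.0, 271.0], 0.78), ([173.0, 226.0], 0.7), ([287.0, 238.0], 0.68), ([244.0, 211.0], 0.65), ([259.0, 133.0], 0.5), ([247.0, 180.0], 0.48), ([277.0, 200.0], 0.45)]
bowl [([102.0, 182.0], 0.81)]
glue [([339.0, 182.0], 0.59), ([180.0, 175.0], 0.17)]
dust_brush [([399.0, 223.0], 0.77)]
0.8 [0.248 0.573 0.231] [[-0.918  0.398  0.   ]
 [ 0.398  0.918  0.   ]
 [-0.     0.    -1.   ]] 0.08527832008493295 [0.065 0.61  0.011]
```

View pics/t0.png

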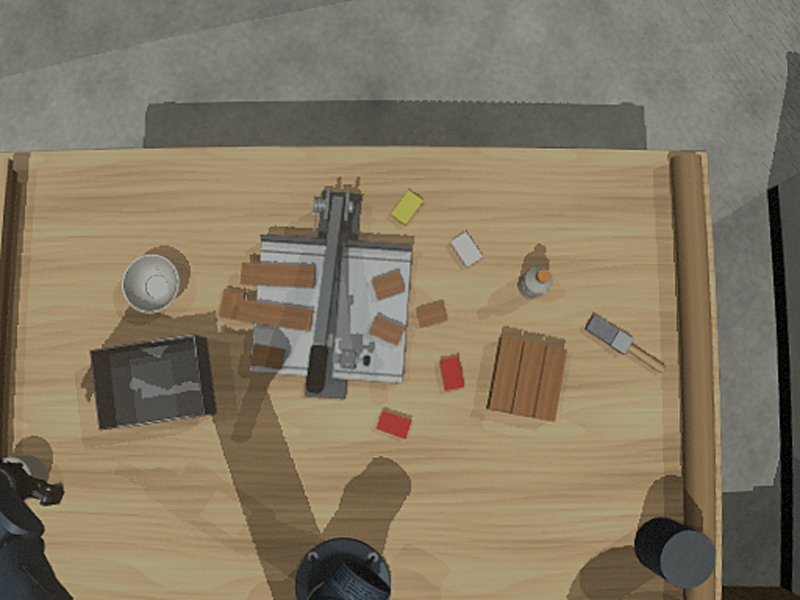

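View pics/s0.png

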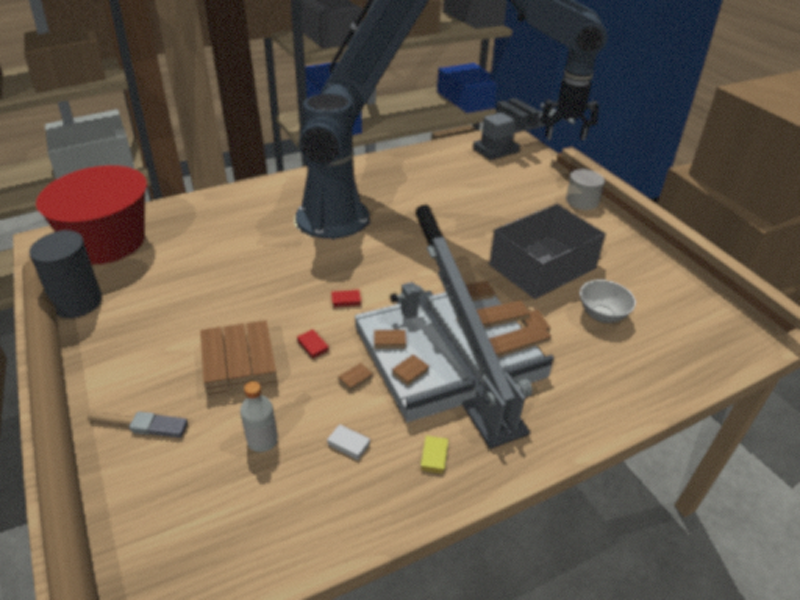

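The top view shows the bin on the left at (155,382)/800, the stack on the right at (527,376), two strips on the left bed with an offcut at (235,300) beside or under the nearer strip, and offcut0 in shadow at (268,355). Offcuts 1 and 2 are on the right bed and offcut4 is at (432,313). Next I'll measure.

Run:
```python
from h import *
np.set_printoptions(precision=3,suppress=True)
im=cv2.imread('pics/top0.png')
cv2.imwrite('pics/t0z.png',cv2.resize(im[110:270,130:300],None,fx=4,fy=3.7,interpolation=cv2.INTER_CUBIC)[:600,:800])
z={'strip':.052,'off':.016}
info=env.camera_info('top')
for n,uv,zz in [('o_right_up',(247,180),.036),('o_right_dn',(244,211),.036),('o4',(277,200),0),('o0',(173,226),.036),('bin',(103,241),0),('stack',(337,245),0),('cutter',(215,195),0),('s_a',(178,176),.036),('s_b',(175,202),.036),('bowl',(102,182),0),('glue',(339,182),0),('grip',(201,230),.257)]:
    print(n,at_z('top',uv,zz,info))
for q,zz in [('offcut0',.05),('strip0',.05),('stack',.048),('scrap_bin',.11),('cutter',.036)]:
    for d in env.outline_of('top',q):
        m=d['region'].astype(np.uint8);c=cv2.findContours(m,0,2)[0];c=max(c,key=cv2.contourArea)
        w=np.array([at_z('top',p[0],zz,info)[:2]*1000 for p in c],np.float32)
        r=cv2.minAreaRect(w);print(q,round(d['confidence'],2),np.round(d['box']),np.round(r[0]),np.round(r[1]),round(r[2],1))
```

```text
o_right_up [ 0.657 -0.094  0.036]
o_right_dn [ 0.551 -0.084  0.036]
o4 [ 0.592 -0.198  0.   ]
o0 [0.5   0.155 0.036]
bin [0.448 0.406 0.   ]
stack [ 0.437 -0.405  0.   ]
cutter [0.61  0.016 0.   ]
s_a [0.671 0.141 0.036]
s_b [0.581 0.15  0.036]
bowl [0.655 0.417 0.   ]
glue [ 0.656 -0.416  0.   ]
grip [0.478 0.039 0.257]
offcut0 0.84 [239. 263. 264. 281.] [ 351. -109.] [69. 43.] 71.6
offcut0 0.82 [161. 218. 182. 233.] [493. 159.] [73. 43.] 82.3
offcut0 0.76 [236. 174. 258. 192.] [646. -95.] [50. 64.] 18.7
offcut0 0.76 [234. 205. 260. 226.] [548. -95.] [70. 45.] 63.7
offcut0 0.76 [286. 151. 308. 170.] [ 725. -267.] [67. 46.] 31.3
offcut0 0.66 [252. 122. 271. 145.] [ 818. -138.] [41. 69.] 55.9
offcut0 0.54 [282. 230. 297. 248.] [ 457. -232.] [63. 41.] 9.4
offcut0 0.47 [138. 185. 158. 206.] [605. 241.] [49. 64.] 80.1
offcut0 0.47 [268. 193. 284. 209.] [ 584. -187.] [41. 60.] 18.5
strip0 0.79 [155. 169. 204. 188.] [667. 142.] [160.  52.] 86.6
strip0 0.74 [151. 192. 199. 212.] [581. 147.] [158.  47.] 82.0
strip0 0.2 [139. 186. 157. 206.] [605. 240.] [50. 65.] 80.1
stack 0.77 [312. 219. 364. 272.] [ 448. -395.] [154. 164.] 77.8
scrap_bin 0.65 [ 56. 212. 137. 275.] [436. 393.] [172. 255.] 9.2
scrap_bin 0.24 [313. 220. 362. 270.] [ 447. -384.] [145. 153.] 79.0
cutter 0.57 [160. 120. 265. 254.] [636.  24.] [330. 460.] 86.3
```

View pics/t0z.png

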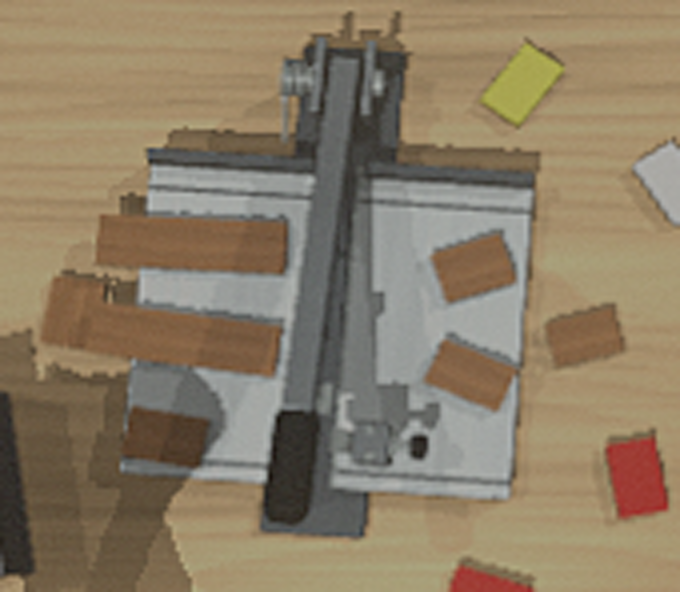

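```bash
cat >> h.py <<'E'
np.set_printoptions(precision=1,suppress=True)
def rects(q,z,cam='top',info=None,take=True,minc=.3):
    if take: env.get_image(cam)
    info=info or env.camera_info(cam);out=[]
    for d in env.outline_of(cam,q):
        if d['confidence']<minc: continue
        c=max(cv2.findContours(d['region'].astype(np.uint8),0,2)[0],key=cv2.contourArea)
        w=np.array([at_z(cam,p[0],z,info)[:2]*1000 for p in c],np.float32)
        r=cv2.minAreaRect(w);b=cv2.boxPoints(r);e=[b[1]-b[0],b[2]-b[1]];e.sort(key=np.linalg.norm)
        out.append((np.array(r[0]),np.linalg.norm(e[1]),np.linalg.norm(e[0]),np.degrees(np.arctan2(e[0][1],e[0][0]))%180,d['confidence'],d['box']))
    return out   # centre mm, long, short, closing-axis angle deg
def show(q,z,**k):
    s=env.sense();R=s['eef_rot'];a=np.degrees(np.arctan2(R[1][1],R[0][1]))
    print('t %.2f'%s['time'],'tcp',np.array(s['ee_pos'])*1000,'yaw %.1f'%a,'w %.0f'%(s['width']*1000))
    for c,l,sh,an,cf,bx in rects(q,z,**k):
        dy=(an-a+90)%180-90
        print(q,c,'size %.0f %.0f'%(l,sh),'close %.1f'%an,'turn %.3f'%np.radians(dy),'conf %.2f'%cf,np.round(bx))
E
python3 -c "
from h import *
show('offcut0',.052);show('strip0',.052,take=False);show('stack',.048,take=False)
print(env.sense()['q'])"
```

```text
t 1.05 tcp [248.4 573.5 231.3] yaw 66.6 w 85
offcut0 [492.8 160.3] size 74 49 close 164.4 turn -1.434 conf 0.80 [162. 217. 182. 238.]
offcut0 [ 457.3 -231.8] size 63 41 close 99.2 turn 0.569 conf 0.80 [282. 227. 296. 252.]
offcut0 [ 725.1 -265.6] size 67 47 close 123.8 turn 0.999 conf 0.79 [288. 150. 309. 166.]
offcut0 [604.2 241.1] size 65 47 close 76.1 turn 0.166 conf 0.75 [141. 186. 158. 204.]
offcut0 [ 583.6 -188.3] size 61 42 close 11.3 turn -0.964 conf 0.66 [266. 193. 284. 208.]
offcut0 [645.6 -94.7] size 61 47 close 18.7 turn -0.836 conf 0.65 [238. 172. 260. 194.]
offcut0 [547.6 -94.2] size 70 40 close 153.5 turn 1.516 conf 0.62 [235. 206. 259. 221.]
offcut0 [ 349.7 -109.8] size 67 43 close 161.6 turn -1.483 conf 0.53 [239. 262. 264. 282.]
offcut0 [ 817.9 -139.9] size 72 50 close 58.3 turn -0.145 conf 0.48 [249. 119. 271. 146.]
t 1.15 tcp [248.4 573.5 231.3] yaw 66.6 w 85
strip0 [668.7 141.4] size 160 48 close 176.8 turn -1.218 conf 0.81 [154. 169. 205. 186.]
strip0 [581.3 146.1] size 160 47 close 171.3 turn -1.313 conf 0.63 [153. 191. 201. 211.]
t 1.20 tcp [248.4 573.5 231.3] yaw 66.6 w 85
stack [ 448.3 -395.5] size 165 154 close 78.0 turn 0.199 conf 0.56 [316. 218. 366. 273.]
[ 1.   0.5  1.4  0.   1.2 -0.2]
```

>>> drive_tool:
  commands:
    - [245,-413,-30,0,0,-1.4,-1]
    - [245,-413,-30,0,0,-1.4,-1]
    - [245,-413,-30,0,0,-1.4,-1]
    - [245,-413,-30,0,0,-1.4,-1]
    - [245,-413,-30,0,0,-1.4,-1]
    - [245,-413,-30,0,0,-1.4,-1]
    - [245,-413,-30,0,0,-1.4,-0.6]
    - [245,-413,-30,0,0,-1.4,-0.6]
    - [245,-413,-30,0,0,-1.4,-0.6]
    - [245,-413,-30,0,0,-1.4,-0.6]

```text
time: 2.5
ee_pos: [0.493, 0.1607, 0.2013]
eef_rot: [[0.236, 0.972, -0.001], [0.972, -0.236, 0.0], [0.0, -0.001, -1.0]]
ft_force: [0.4, -0.2, -0.5]
width: 0.0683
finger_force: 0.0
```

```bash
python3 -c "
from h import *
im=save('wrist','w1')
show('offcut0',.052,cam='wrist');show('strip0',.052,cam='wrist',take=False)
show('scrap_bin',.11,minc=.1)"
```

```text
t 2.55 tcp [492.6 161.2 201.3] yaw -13.6 w 68
offcut0 [496.  164.3] size 68 46 close 169.6 turn 0.056 conf 0.80 [228. 128. 279. 201.]
offcut0 [600.1 248.8] size 60 42 close 80.6 turn -1.498 conf 0.71 [312.  19. 381.  75.]
t 2.65 tcp [492.5 161.6 201.4] yaw -13.5 w 69
strip0 [669.  144.5] size 161 54 close 177.4 turn 0.190 conf 0.93 [402.  52. 461. 227.]
strip0 [583.1 149.2] size 161 50 close 172.0 turn 0.096 conf 0.79 [316.  72. 374. 236.]
t 2.70 tcp [492.7 161.7 201.4] yaw -13.5 w 68
scrap_bin [430.4 424.7] size 191 178 close 8.0 turn 0.376 conf 0.57 [ 57. 214. 138. 277.]
```

View pics/w1.png

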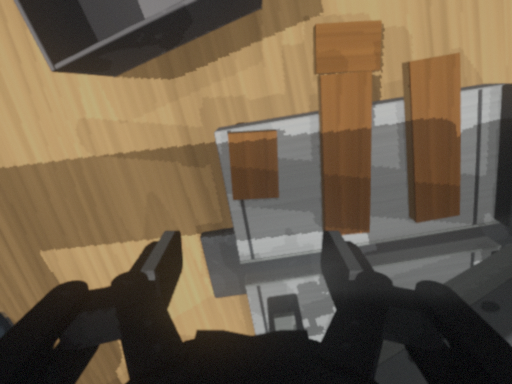

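>>> drive_tool:
  commands:
    - [3,4,-60,0,0,0.056,-0.6]
    - [3,4,-115,0,0,0.056,-0.6]
    - [3,4,-145,0,0,0.056,-0.6]
    - [3,4,-161,0,0,0.056,-0.6]
    - [3,4,-161,0,0,0.056,-0.6]
    - [3,4,-161,0,0,0.056,1]
    - [3,4,-161,0,0,0.056,1]
    - [3,4,-161,0,0,0.056,1]
    - [3,4,-161,0,0,0.056,1]
    - [3,4,-161,0,0,0.056,1]

```text
time: 4.05
ee_pos: [0.4976, 0.1647, 0.0421]
eef_rot: [[0.181, 0.983, 0.004], [0.983, -0.181, 0.001], [0.001, 0.003, -1.0]]
ft_force: [-0.8, 1.2, 7.6]
width: 0.0437
finger_force: 61.7
```

>>> drive_tool:
  commands:
    - [0,0,60,0,0,0,1]
    - [0,20,120,0,0,0,1]
    - [-13,80,130,0,0,0.1,1]
    - [-26,140,130,0,0,0.2,1]
    - [-40,200,130,0,0,0.3,1]
    - [-50,240,120,0,0,0.3,1]
    - [-50,240,70,0,0,0.3,1]
    - [-50,240,65,0,0,0.3,1]
    - [-50,240,65,0,0,0.3,1]
    - [-50,240,65,0,0,0.3,-1]
    - [-50,240,65,0,0,0.3,-1]
    - [-50,240,65,0,0,0.3,-1]
    - [-50,240,125,0,0,0.3,-1]
    - [-50,240,150,0,0,0.3,-1]
    - [-50,240,150,0,0,0.3,-1]

```text
time: 5.92
ee_pos: [0.4479, 0.4054, 0.1931]
eef_rot: [[-0.118, 0.993, 0.005], [0.993, 0.118, 0.003], [0.003, 0.006, -1.0]]
ft_force: [0.0, -0.2, -0.4]
width: 0.0852
finger_force: 0.0
```

```bash
python3 -c "
from h import *
im=save('wrist','w2')
s=env.sense();print(s['ft_force'],s['q'])
show('strip0',.052);show('offcut0',.052,take=False,minc=.2)"
```

```text
[ 0.1  1.4 -0.1] [0.6 0.5 1.5 0.  1.1 0.4]
t 5.97 tcp [446.7 404.6 191.2] yaw 6.8 w 85
strip0 [668.1 139.3] size 151 45 close 178.3 turn -0.147 conf 0.61 [158. 169. 202. 182.]
strip0 [580.7 146.3] size 161 48 close 172.3 turn -0.252 conf 0.55 [150. 194. 202. 211.]
strip0 [447.3 387.1] size 70 47 close 0.7 turn -0.106 conf 0.36 [ 96. 232. 116. 249.]
t 6.08 tcp [445.6 403.9 189.3] yaw 6.8 w 85
offcut0 [ 351.1 -109.1] size 67 43 close 161.4 turn -0.442 conf 0.82 [241. 261. 263. 283.]
offcut0 [447.2 388.8] size 66 47 close 1.4 turn -0.093 conf 0.81 [ 96. 235. 114. 249.]
offcut0 [647.6 -95.7] size 60 46 close 18.5 turn 0.204 conf 0.77 [239. 174. 260. 192.]
offcut0 [605.8 238.9] size 67 52 close 80.1 turn 1.280 conf 0.76 [140. 186. 158. 204.]
offcut0 [ 457.3 -231.1] size 65 46 close 102.2 turn -1.477 conf 0.76 [278. 231. 296. 249.]
offcut0 [ 818.7 -136.5] size 75 48 close 53.7 turn 0.819 conf 0.71 [248. 124. 273. 145.]
offcut0 [548.6 -93.9] size 69 42 close 153.5 turn -0.581 conf 0.69 [236. 204. 258. 226.]
offcut0 [ 724.2 -267.5] size 69 46 close 124.1 turn -1.094 conf 0.54 [288. 147. 308. 170.]
offcut0 [ 583.5 -189.6] size 59 40 close 14.1 turn 0.128 conf 0.50 [267. 194. 284. 206.]
```

View pics/w2.png

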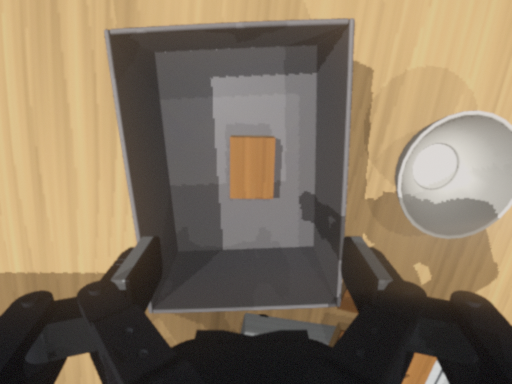

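>>> drive_tool:
  commands:
    - [30,-55,0,0,0,-0.08,-1]
    - [60,-110,0,0,0,-0.16,-0.6]
    - [90,-165,0,0,0,-0.25,-0.6]
    - [120,-220,-20,0,0,-0.25,-0.6]
    - [136,-256,-60,0,0,-0.25,-0.6]
    - [136,-256,-105,0,0,-0.25,-0.6]
    - [136,-256,-130,0,0,-0.25,-0.6]
    - [136,-256,-147,0,0,-0.25,-0.6]
    - [136,-256,-147,0,0,-0.25,-0.6]
    - [136,-256,-147,0,0,-0.25,1]
    - [136,-256,-147,0,0,-0.25,1]
    - [136,-256,-147,0,0,-0.25,1]
    - [136,-256,-147,0,0,-0.25,1]
    - [136,-256,-137,0,0,-0.25,1]
    - [136,-256,-127,0,0,-0.25,1]

```text
time: 8.0
ee_pos: [0.5821, 0.1485, 0.0638]
eef_rot: [[0.132, 0.991, -0.001], [0.991, -0.132, -0.0], [-0.0, -0.001, -1.0]]
ft_force: [0.1, -1.0, 0.2]
width: 0.0439
finger_force: 61.1
```

```bash
python3 -c "
from h import *
show('offcut0',.052,cam='wrist',minc=.2);show('stack',.048,take=True)
a=save('top','t3');print(env.sense()['ft_force'])
cv2.imwrite('pics/t3z.png',cv2.resize(a[110:270,130:300,::-1],None,fx=4,fy=3.7,interpolation=cv2.INTER_CUBIC)[:600,:800])
"
```

```text
t 8.00 tcp [582.1 148.5  63.8] yaw -7.6 w 44
offcut0 [609.8 243.6] size 53 35 close 80.7 turn 1.541 conf 0.64 [223.   0. 342.  79.]
t 8.10 tcp [583.2 148.6  64.7] yaw -7.6 w 43
stack [ 447.  -395.7] size 162 151 close 79.3 turn 1.516 conf 0.90 [313. 218. 362. 271.]
stack [475.5 424.7] size 251 99 close 9.2 turn 0.293 conf 0.73 [ 58. 213. 128. 250.]
[-0.6  0.8 -1.1]
```

View pics/t3z.png

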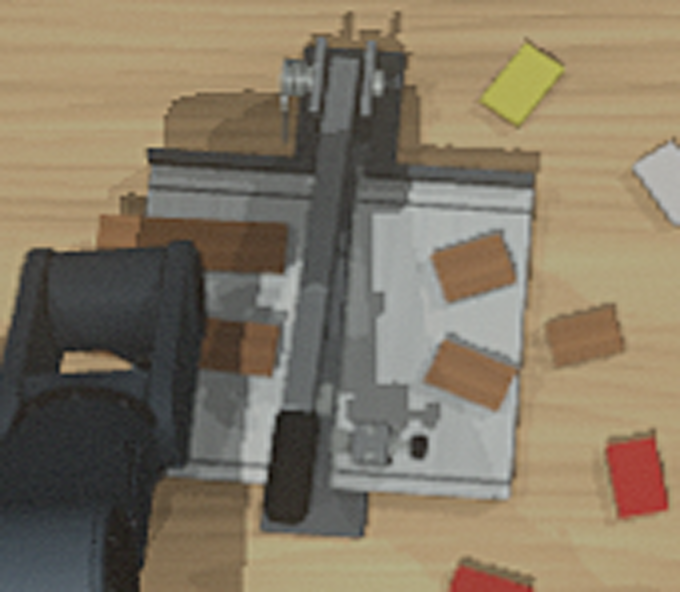

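>>> drive_tool:
  commands:
    - [0,0,60,0,0,0,1]
    - [0,0,120,0,0,0,1]
    - [0,0,180,0,0,0,1]
    - [0,0,240,0,0,0,1]
    - [-15,-60,260,0,0,-0.18,1]
    - [-30,-120,260,0,0,-0.36,1]
    - [-45,-180,260,0,0,-0.54,1]
    - [-60,-240,260,0,0,-0.72,1]
    - [-74,-300,260,0,0,-0.9,1]
    - [-89,-360,250,0,0,-1.08,1]
    - [-103,-420,230,0,0,-1.26,1]
    - [-118,-480,210,0,0,-1.44,1]
    - [-134,-543,190,0,0,-1.63,1]
    - [-134,-543,180,0,0,-1.63,1]
    - [-134,-543,180,0,0,-1.63,1]
    - [-134,-543,180,0,0,-1.63,1]

```text
time: 10.25
ee_pos: [0.4489, -0.3929, 0.2436]
eef_rot: [[0.982, -0.188, 0.0], [-0.188, -0.982, 0.001], [-0.0, -0.001, -1.0]]
ft_force: [0.1, -0.2, -0.9]
width: 0.0432
finger_force: 61.7
```

```bash
python3 -c "
from h import *
save('wrist','w4')
show('stack',.048,cam='wrist',minc=.1);show('stack',.048,minc=.1);show('strip0',.25,cam='wrist',take=False)
print(env.sense()['q'],env.sense()['finger_force'])
"
```

```text
t 10.30 tcp [ 449.2 -393.   244. ] yaw -100.8 w 44
stack [ 437.  -459.3] size 158 21 close 79.0 turn -0.004 conf 0.91 [190.  81. 324. 222.]
t 10.40 tcp [ 449.3 -393.2  244.3] yaw -100.8 w 44
stack [ 458.7 -363.7] size 148 86 close 79.1 turn -0.001 conf 0.70 [315. 217. 356. 273.]
t 10.50 tcp [ 449.1 -393.6  244.2] yaw -100.8 w 44
strip0 [ 461.9 -394.9] size 132 47 close 78.9 turn -0.004 conf 0.67 [196.  78. 310. 337.]
[-0.9  0.5  1.5  0.   1.2  0.9] 61.707884073257446
```

View pics/w4.png

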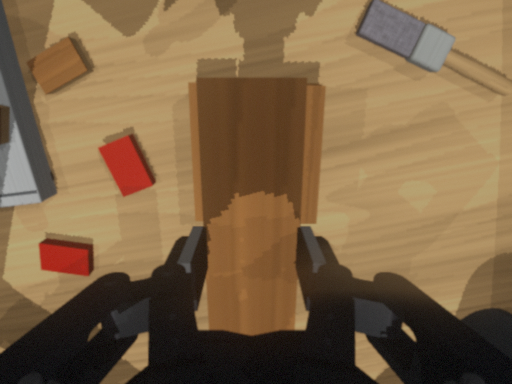

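```bash
python3 -c "
from h import *
P=[at_z('wrist',p,.048)*1000 for p in [(190,83),(324,84),(317,222),(193,222)]]
for p in P: print(p)
print('c',sum(P)/4)
for p in [(197,78),(308,78)]: print(at_z('wrist',p,.253)*1000)
"
```

```text
[ 540.1 -345.6   48. ]
[ 512.8 -483.    48. ]
[ 358.4 -455.5   48. ]
[ 386.4 -310.7   48. ]
c [ 449.4 -398.7   48. ]
[ 530.5 -385.8  253. ]
[ 521.9 -430.4  253. ]
```

>>> drive_tool:
  commands:
    - [-9,-50,-50,0,0,0,1]
    - [-9,-50,-100,0,0,0,1]
    - [-9,-50,-150,0,0,0,1]
    - [-9,-50,-175,0,0,0,1]
    - [-9,-50,-183,0,0,0,1]
    - [-9,-50,-187,0,0,0,1]
    - [-9,-50,-187,0,0,0,1]

```text
time: 11.42
ee_pos: [0.4402, -0.4453, 0.0577]
eef_rot: [[0.982, -0.19, 0.002], [-0.19, -0.982, -0.002], [0.002, 0.002, -1.0]]
ft_force: [0.3, -0.0, -1.0]
width: 0.0436
finger_force: 61.7
```

>>> drive_tool:
  commands:
    - [0,0,-3,0,0,0,1]
    - [0,0,-3,0,0,0,1]
    - [0,0,-3,0,0,0,-0.5]
    - [0,0,-3,0,0,0,-0.5]
    - [0,0,-3,0,0,0,-0.5]
    - [0,0,40,0,0,0,-0.5]
    - [0,0,100,0,0,0,-0.5]
    - [0,0,160,0,0,0,-0.5]
    - [0,0,160,0,0,0,-0.5]

```text
time: 12.55
ee_pos: [0.4416, -0.4476, 0.2222]
eef_rot: [[0.982, -0.19, 0.007], [-0.19, -0.982, -0.01], [0.009, 0.009, -1.0]]
ft_force: [0.8, 0.3, -0.5]
width: 0.0641
finger_force: 0.0
```

```bash
python3 -c "
from h import *
save('wrist','w5')
show('strip0',.064,cam='wrist');show('offcut4',.016)
"
```

```text
t 12.60 tcp [ 440.3 -445.7  218.9] yaw -101.0 w 64
strip0 [ 439. -443.] size 158 47 close 79.1 turn 0.000 conf 0.88 [226.  85. 277. 245.]
t 12.70 tcp [ 438.8 -443.6  215.2] yaw -101.0 w 64
offcut4 [447.8 399.6] size 60 41 close 1.6 turn -1.352 conf 0.79 [ 97. 231. 114. 250.]
offcut4 [ 458.7 -235.4] size 66 45 close 101.2 turn 0.387 conf 0.67 [282. 229. 300. 250.]
offcut4 [ 825.4 -139.2] size 70 42 close 55.6 turn -0.410 conf 0.65 [249. 122. 274. 145.]
offcut4 [551.7 -94. ] size 63 37 close 158.2 turn 1.381 conf 0.64 [236. 206. 258. 223.]
offcut4 [607.7 246.5] size 68 52 close 80.1 turn 0.018 conf 0.64 [142. 187. 158. 209.]
offcut4 [651.1 -96.1] size 63 48 close 18.5 turn -1.057 conf 0.63 [236. 174. 257. 191.]
offcut4 [ 586.8 -191. ] size 61 42 close 15.5 turn -1.109 conf 0.63 [268. 194. 285. 209.]
offcut4 [ 732.4 -272.5] size 72 54 close 123.0 turn 0.767 conf 0.57 [288. 149. 310. 170.]
```

View pics/w5.png

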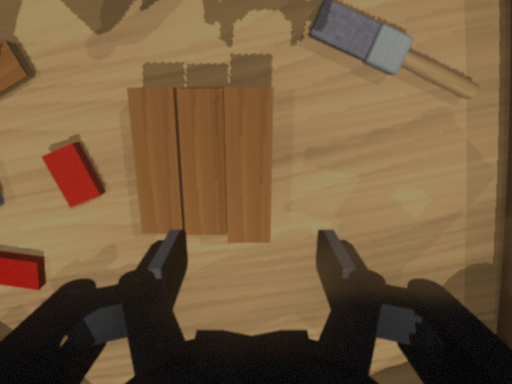

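>>> drive_tool:
  commands:
    - [25,42,0,0,0,0.18,-0.5]
    - [50,84,0,0,0,0.36,-0.5]
    - [75,126,0,0,0,0.54,-0.5]
    - [100,170,0,0,0,0.72,-0.5]
    - [125,212,0,0,0,0.9,-0.5]
    - [148,253,0,0,0,1.08,-0.5]
    - [148,253,0,0,0,1.26,-0.5]
    - [148,253,0,0,0,1.44,-0.5]
    - [148,253,-30,0,0,1.62,-0.5]
    - [148,253,-60,0,0,1.8,-0.5]
    - [148,253,-80,0,0,2.03,-0.5]
    - [148,253,-80,0,0,2.03,-0.5]
    - [148,253,-80,0,0,2.03,-0.5]

```text
time: 14.42
ee_pos: [0.5863, -0.191, 0.1341]
eef_rot: [[-0.264, 0.964, -0.004], [0.964, 0.264, 0.002], [0.003, -0.003, -1.0]]
ft_force: [-0.2, -0.2, 0.6]
width: 0.0641
finger_force: 0.0
```

```bash
python3 -c "
from h import *
show('offcut4',.016,cam='wrist')
"
```

```text
t 14.43 tcp [ 586.3 -191.   134.1] yaw 15.3 w 64
offcut4 [ 463.5 -232.6] size 73 47 close 99.9 turn 1.476 conf 0.89 [ 64. 154. 144. 213.]
offcut4 [ 375.8 -121.9] size 49 30 close 4.1 turn -0.196 conf 0.87 [ 2.  0. 41. 60.]
offcut4 [551.  -89.7] size 80 50 close 155.3 turn -0.698 conf 0.78 [188.   0. 297. 102.]
offcut4 [ 592.4 -189.7] size 64 42 close 14.4 turn -0.017 conf 0.77 [235. 142. 281. 214.]
offcut4 [ 806.1 -145.9] size 76 30 close 29.6 turn 0.249 conf 0.72 [482. 152. 511. 228.]
offcut4 [662.5 -92.7] size 73 60 close 17.5 turn 0.039 conf 0.65 [337.  39. 411. 134.]
offcut4 [ 744.8 -244.4] size 49 29 close 63.3 turn 0.837 conf 0.64 [371. 256. 408. 286.]
```

>>> drive_tool:
  commands:
    - [3,1,-60,0,0,0,-0.5]
    - [3,1,-105,0,0,0,-0.5]
    - [3,1,-128,0,0,0,-0.5]
    - [3,1,-128,0,0,0,-0.5]
    - [3,1,-128,0,0,0,1]
    - [3,1,-128,0,0,0,1]
    - [3,1,-128,0,0,0,1]
    - [3,1,-128,0,0,0,1]
    - [3,1,-70,0,0,0,1]
    - [3,1,-10,0,0,0,1]
    - [3,1,50,0,0,0,1]
    - [3,1,110,0,0,0,1]
    - [3,1,170,0,0,0,1]
    - [-10,60,195,0,0,0,1]

```text
time: 16.27
ee_pos: [0.5804, -0.1374, 0.3351]
eef_rot: [[-0.26, 0.966, 0.01], [0.966, 0.26, -0.005], [-0.007, 0.008, -1.0]]
ft_force: [1.0, 0.7, -0.9]
width: 0.0373
finger_force: 60.4
```

>>> drive_tool:
  commands:
    - [-14,60,0,0,0,0,1]
    - [-28,120,0,0,0,0,1]
    - [-43,180,0,0,0,0,1]
    - [-57,240,0,0,0,0,1]
    - [-72,300,-10,0,0,-0.07,1]
    - [-86,360,-40,0,0,-0.14,1]
    - [-100,420,-80,0,0,-0.14,1]
    - [-115,480,-120,0,0,-0.14,1]
    - [-135,560,-150,0,0,-0.14,1]
    - [-135,560,-190,0,0,-0.14,1]
    - [-135,560,-230,0,0,-0.14,1]
    - [-135,560,-235,0,0,-0.14,1]
    - [-135,560,-235,0,0,-0.14,-1]
    - [-135,560,-235,0,0,-0.14,-1]
    - [-135,560,-235,0,0,-0.14,-1]
    - [-135,560,-175,0,0,-0.14,-1]
    - [-135,560,-140,0,0,-0.14,-1]
    - [-135,560,-140,0,0,-0.14,-1]

```text
time: 18.52
ee_pos: [0.4454, 0.4271, 0.1951]
eef_rot: [[-0.127, 0.992, 0.008], [0.992, 0.127, 0.005], [0.004, 0.009, -1.0]]
ft_force: [0.2, 0.5, -0.4]
width: 0.0857
finger_force: 0.0
```

```bash
python3 -c "
from h import *
show('offcut4',.016,cam='wrist');show('offcut3',.016)
"
```

```text
t 18.52 tcp [445.4 427.1 195.1] yaw 7.3 w 86
offcut4 [447.3 398.8] size 68 46 close 7.0 turn -0.005 conf 0.85 [230. 154. 274. 216.]
offcut4 [440.3 423. ] size 67 43 close 8.9 turn 0.028 conf 0.82 [223. 132. 264. 199.]
offcut4 [586.6 259.6] size 56 25 close 12.5 turn 0.091 conf 0.70 [339. 288. 356. 326.]
t 18.62 tcp [443.1 425.6 191.1] yaw 7.3 w 85
offcut3 [447.2 386.9] size 49 46 close 97.3 turn 1.570 conf 0.72 [100. 230. 117. 246.]
offcut3 [ 826.2 -138.1] size 72 45 close 55.7 turn 0.845 conf 0.72 [249. 121. 271. 144.]
offcut3 [610.3 245.9] size 65 50 close 82.0 turn 1.303 conf 0.63 [141. 187. 158. 203.]
offcut3 [551.1 -93. ] size 69 42 close 155.5 turn -0.555 conf 0.58 [236. 207. 259. 223.]
offcut3 [ 349.2 -108.7] size 67 43 close 161.6 turn -0.448 conf 0.54 [240. 262. 267. 280.]
offcut3 [ 731.6 -271.3] size 72 48 close 124.8 turn -1.091 conf 0.53 [289. 150. 306. 171.]
offcut3 [440.5 429.7] size 64 41 close 1.5 turn -0.102 conf 0.52 [ 85. 235. 104. 249.]
offcut3 [ 452.7 -378.4] size 165 110 close 79.2 turn 1.255 conf 0.33 [314. 218. 349. 271.]
```

>>> drive_tool:
  commands:
    - [40,-44,0,0,0,0.18,-0.65]
    - [80,-88,0,0,0,0.36,-0.65]
    - [120,-130,0,0,0,0.54,-0.65]
    - [167,-182,0,0,0,0.72,-0.65]
    - [167,-182,-20,0,0,0.9,-0.65]
    - [167,-182,-40,0,0,1.08,-0.65]
    - [167,-182,-60,0,0,1.29,-0.65]
    - [167,-182,-60,0,0,1.29,-0.65]
    - [167,-182,-60,0,0,1.29,-0.65]

```text
time: 19.85
ee_pos: [0.6099, 0.2439, 0.1299]
eef_rot: [[-0.988, 0.154, -0.001], [0.154, 0.988, -0.0], [0.001, -0.0, -1.0]]
ft_force: [-0.1, -0.1, 1.0]
width: 0.0706
finger_force: 0.0
```

```bash
python3 -c "
from h import *
save('wrist','w6')
show('offcut4',.016,cam='wrist')
"
```

```text
t 19.90 tcp [610.3 244.1 130.6] yaw 81.1 w 71
offcut4 [612.2 251.1] size 67 46 close 80.1 turn -0.018 conf 0.70 [231. 141. 288. 215.]
```

View pics/w6.png

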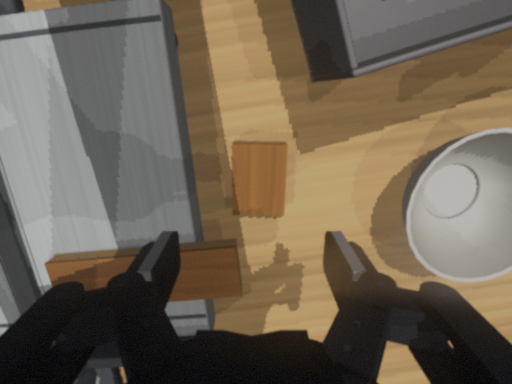

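>>> drive_tool:
  commands:
    - [2,3,-60,0,0,0,-0.65]
    - [2,3,-105,0,0,0,-0.65]
    - [2,3,-123,0,0,0,-0.65]
    - [2,3,-123,0,0,0,-0.65]
    - [2,3,-123,0,0,0,1]
    - [2,3,-123,0,0,0,1]
    - [2,3,-123,0,0,0,1]
    - [2,3,-123,0,0,0,1]
    - [2,3,-70,0,0,0,1]
    - [2,3,-10,0,0,0,1]
    - [2,3,40,0,0,0.1,1]
    - [-38,30,50,0,0,0.2,1]
    - [-78,60,50,0,0,0.3,1]
    - [-118,90,50,0,0,0.3,1]
    - [-157,125,20,0,0,0.3,1]
    - [-157,125,-30,0,0,0.3,1]
    - [-157,125,-35,0,0,0.3,1]
    - [-157,125,-35,0,0,0.3,1]

```text
time: 22.25
ee_pos: [0.4541, 0.3689, 0.0962]
eef_rot: [[-0.989, -0.146, 0.001], [-0.146, 0.989, 0.001], [-0.001, 0.0, -1.0]]
ft_force: [-0.4, 0.8, -0.1]
width: 0.0434
finger_force: 61.3
```

Release, then go to hover over strip0 at (669,143) (closing angle about 178°).

>>> drive_tool:
  commands:
    - [0,0,0,0,0,0,-0.7]
    - [0,0,0,0,0,0,-0.7]
    - [0,0,0,0,0,0,-0.7]
    - [0,0,60,0,0,-0.1,-0.7]
    - [0,0,100,0,0,-0.28,-0.7]
    - [40,-41,100,0,0,-0.46,-0.7]
    - [80,-84,100,0,0,-0.64,-0.7]
    - [120,-126,90,0,0,-0.82,-0.7]
    - [160,-168,80,0,0,-1.0,-0.7]
    - [200,-210,70,0,0,-1.18,-0.7]
    - [216,-228,60,0,0,-1.36,-0.7]
    - [216,-228,60,0,0,-1.54,-0.7]
    - [216,-228,60,0,0,-1.73,-0.7]
    - [216,-228,60,0,0,-1.73,-0.7]

```text
time: 24.0
ee_pos: [0.6689, 0.1406, 0.1553]
eef_rot: [[0.01, 1.0, -0.0], [1.0, -0.01, 0.0], [0.0, -0.0, -1.0]]
ft_force: [0.5, 0.2, 0.5]
width: 0.0723
finger_force: 0.0
```

```bash
python3 -c "
from h import *
show('strip0',.052,cam='wrist');show('strip0',.052);show('offcut0',.052,take=False)
"
```

```text
t 24.00 tcp [668.9 140.6 155.3] yaw -0.6 w 72
strip0 [673.  143.6] size 160 46 close 177.1 turn -0.040 conf 0.75 [226.  76. 293. 268.]
t 24.10 tcp [668.9 140.9 155.4] yaw -0.5 w 73
strip0 [666.6 100. ] size 75 48 close 175.2 turn -0.074 conf 0.94 [156. 170. 203. 187.]
strip0 [ 437.6 -448.3] size 162 48 close 79.0 turn 1.387 conf 0.60 [341. 222. 367. 268.]
t 24.20 tcp [668.9 141.  155.4] yaw -0.6 w 73
offcut0 [549.2 -94.2] size 68 42 close 156.8 turn -0.395 conf 0.77 [236. 204. 257. 225.]
offcut0 [ 817.3 -136.3] size 74 47 close 55.8 turn 0.983 conf 0.76 [250. 121. 269. 147.]
offcut0 [454.4 362.9] size 61 28 close 91.5 turn -1.535 conf 0.67 [107. 232. 116. 249.]
offcut0 [ 350.2 -108.3] size 68 43 close 161.4 turn -0.314 conf 0.67 [240. 263. 265. 280.]
offcut0 [ 722.2 -266.9] size 67 43 close 121.4 turn -1.014 conf 0.55 [288. 151. 308. 168.]
offcut0 [645.  -97.6] size 57 44 close 18.4 turn 0.332 conf 0.54 [237. 175. 258. 193.]
offcut0 [439.9 417.2] size 65 42 close 8.8 turn 0.164 conf 0.51 [ 86. 234. 104. 248.]
offcut0 [450.7 381.8] size 34 10 close 91.6 turn -1.534 conf 0.47 [ 94. 232. 111. 248.]
```

>>> drive_tool:
  commands:
    - [3,0,-50,0,0,-0.04,-0.5]
    - [3,0,-90,0,0,-0.04,-0.5]
    - [3,0,-113,0,0,-0.04,-0.5]
    - [3,0,-113,0,0,-0.04,-0.5]
    - [3,0,-113,0,0,-0.04,1]
    - [3,0,-113,0,0,-0.04,1]
    - [3,0,-113,0,0,-0.04,1]
    - [3,0,-113,0,0,-0.04,1]
    - [3,0,-90,0,0,-0.04,1]
    - [3,0,-40,0,0,-0.04,1]
    - [3,0,20,0,0,-0.04,1]
    - [3,0,80,0,0,-0.04,1]
    - [3,0,140,0,0,-0.04,1]
    - [-15,0,180,0,0,-0.04,1]

```text
time: 26.0
ee_pos: [0.6551, 0.1407, 0.3385]
eef_rot: [[0.052, 0.999, 0.005], [0.999, -0.052, 0.0], [0.0, 0.005, -1.0]]
ft_force: [-0.3, 0.1, -1.0]
width: 0.0437
finger_force: 61.4
```

>>> drive_tool:
  commands:
    - [-24,-56,0,0,0,-0.1,1]
    - [-48,-112,0,0,0,-0.28,1]
    - [-70,-168,0,0,0,-0.46,1]
    - [-92,-224,0,0,0,-0.64,1]
    - [-114,-280,0,0,0,-0.82,1]
    - [-136,-336,-10,0,0,-1.0,1]
    - [-158,-392,-20,0,0,-1.18,1]
    - [-180,-448,-40,0,0,-1.36,1]
    - [-195,-492,-70,0,0,-1.54,1]
    - [-195,-492,-93,0,0,-1.71,1]
    - [-195,-492,-93,0,0,-1.71,1]
    - [-195,-492,-93,0,0,-1.71,1]

```text
time: 27.5
ee_pos: [0.4594, -0.3509, 0.2429]
eef_rot: [[0.982, -0.187, 0.001], [-0.187, -0.982, -0.001], [0.001, 0.0, -1.0]]
ft_force: [0.7, 0.4, -0.6]
width: 0.0437
finger_force: 61.4
```

```bash
python3 -c "
from h import *
save('wrist','w7')
show('strip0',.252,cam='wrist')
s=env.sense();print(s['finger_force'])
print(proj('wrist',[.458,-.349,.253]))
"
```

```text
t 27.55 tcp [ 459.7 -351.   243.4] yaw -100.8 w 44
strip0 [ 475.4 -352.8] size 133 47 close 79.1 turn -0.002 conf 0.85 [197.  68. 310. 337.]
strip0 [ 494.2 -396.5] size 67 22 close 79.4 turn 0.003 conf 0.74 [314.  86. 372. 235.]
61.43207788467407
[250.2 254.5]
```

View pics/w7.png

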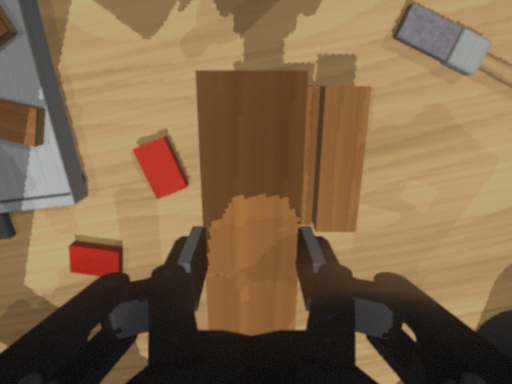

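```bash
python3 -c "
from h import *
a,b=[at_z('wrist',p,.252)*1000 for p in [(197,71),(307,71)]]
m=(a+b)/2;print(m,m[:2]-80*np.array([.982,-.188]))
"
```

```text
[ 539.8 -365.5  252. ] [ 461.3 -350.4]
```

>>> drive_tool:
  commands:
    - [-3,1,-50,0,0,0,1]
    - [-3,1,-100,0,0,0,1]
    - [-3,1,-150,0,0,0,1]
    - [-3,1,-178,0,0,0,1]
    - [-3,1,-187,0,0,0,1]
    - [-3,1,-190,0,0,0,1]
    - [-3,1,-190,0,0,0,1]
    - [-3,1,-190,0,0,0,-0.5]
    - [-3,1,-190,0,0,0,-0.5]
    - [-3,1,-190,0,0,0,-0.5]
    - [-3,1,-140,0,0,0,-0.5]
    - [-3,1,-80,0,0,0,-0.5]
    - [-3,1,-20,0,0,0,-0.5]
    - [-3,1,-20,0,0,0,-0.5]

```text
time: 29.4
ee_pos: [0.4586, -0.3529, 0.2277]
eef_rot: [[0.982, -0.19, 0.008], [-0.19, -0.982, -0.009], [0.01, 0.008, -1.0]]
ft_force: [0.2, 0.2, -0.1]
width: 0.0643
finger_force: 0.0
```

```bash
python3 -c "
from h import *
save('wrist','w8')
show('strip0',.064,cam='wrist');show('strip0',.064);show('offcut2',.052,take=False)
"
```

```text
t 29.45 tcp [ 457.1 -351.2  224.7] yaw -100.9 w 64
strip0 [ 456.3 -347.4] size 158 46 close 79.1 turn 0.001 conf 0.84 [226.  82. 276. 239.]
strip0 [ 439.1 -440.8] size 159 50 close 79.6 turn 0.009 conf 0.74 [315.  84. 378. 241.]
t 29.55 tcp [ 455.4 -349.4  221.3] yaw -101.0 w 64
strip0 [ 509.7 -357.3] size 48 42 close 79.7 turn 0.012 conf 0.78 [320. 215. 334. 256.]
strip0 [630.4  21.3] size 448 328 close 85.7 turn 0.116 conf 0.60 [160. 122. 266. 254.]
strip0 [ 388.7 -418.3] size 45 28 close 43.9 turn -0.613 conf 0.50 [341. 251. 354. 267.]
t 29.65 tcp [ 455.1 -349.1  220.2] yaw -101.0 w 64
offcut2 [ 349.9 -109.3] size 68 43 close 161.6 turn 1.441 conf 0.82 [241. 264. 265. 280.]
offcut2 [ 724.5 -266.6] size 71 46 close 123.0 turn 0.767 conf 0.78 [287. 150. 310. 169.]
offcut2 [ 653.5 -416.3] size 81 60 close 44.5 turn -0.603 conf 0.72 [331. 171. 353. 193.]
offcut2 [548.7 -93.5] size 66 39 close 157.4 turn 1.368 conf 0.65 [238. 205. 256. 224.]
offcut2 [439.9 416.9] size 64 41 close 9.8 turn -1.209 conf 0.64 [ 89. 234. 102. 251.]
offcut2 [ 457.4 -231.9] size 64 44 close 100.9 turn 0.382 conf 0.62 [280. 228. 295. 250.]
offcut2 [456.2 352.7] size 64 48 close 91.3 turn 0.215 conf 0.52 [106. 231. 122. 249.]
offcut2 [646.3 -96.7] size 67 52 close 18.6 turn -1.055 conf 0.49 [235. 173. 259. 194.]
```

View pics/w8.png

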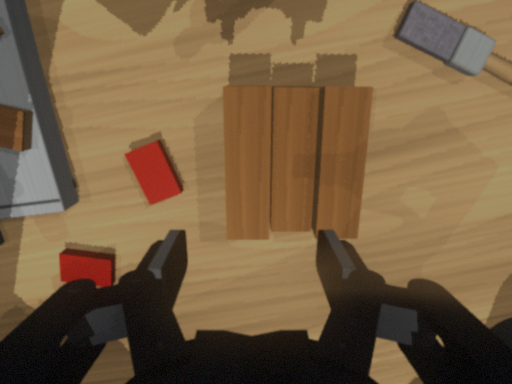

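>>> drive_tool:
  commands:
    - [20,50,0,0,0,0.18,-0.4]
    - [40,100,0,0,0,0.36,-0.4]
    - [60,150,0,0,0,0.54,-0.4]
    - [78,200,0,0,0,0.72,-0.4]
    - [93,245,0,0,0,0.9,-0.4]
    - [93,245,-20,0,0,1.08,-0.4]
    - [93,245,-40,0,0,1.26,-0.4]
    - [93,245,-50,0,0,1.335,-0.4]
    - [93,245,-50,0,0,1.335,-0.4]
    - [93,245,-50,0,0,1.335,-0.4]

```text
time: 30.95
ee_pos: [0.5489, -0.1052, 0.1718]
eef_rot: [[0.415, 0.91, -0.001], [0.91, -0.415, 0.0], [-0.0, -0.001, -1.0]]
ft_force: [0.7, -0.5, -0.6]
width: 0.0596
finger_force: 0.0
```

```bash
python3 -c "
from h import *
save('wrist','w9')
show('offcut2',.052,cam='wrist')
for d in env.pinpoint('wrist','catch')[:2]: print(d, at_z('wrist',d['position'],.1)*1000)
"
```

```text
t 31.00 tcp [ 549.1 -105.3  172.2] yaw -24.5 w 60
offcut2 [ 770.7 -110.6] size 44 25 close 168.0 turn 0.218 conf 0.96 [486.  49. 511. 102.]
offcut2 [553.2 -92.7] size 69 42 close 155.5 turn -0.000 conf 0.83 [222. 122. 275. 200.]
offcut2 [649.7 -94. ] size 66 48 close 17.0 turn 0.725 conf 0.68 [312.  68. 399. 165.]
offcut2 [383.2 -98.7] size 65 46 close 161.6 turn 0.107 conf 0.65 [ 59. 210. 121. 273.]
offcut2 [ 713.8 -235.9] size 61 51 close 123.4 turn -0.561 conf 0.55 [432. 193. 504. 261.]Traceback (most recent call last):
  File "<string>", line 5, in <module>
    for d in env.pinpoint('wrist','catch')[:2]: print(d, at_z('wrist',d['position'],.1)*1000)
             ~~~~~~~~~~~~^^^^^^^^^^^^^^^^^
ValueError: it knows: bowl, cutter, dust_brush, glue, lever, lever_grip, offcut, scrap_bin, stack, strip
```

View pics/w9.png

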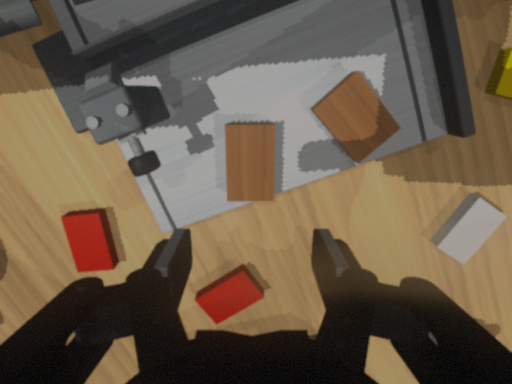

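>>> drive_tool:
  commands:
    - [0,1,-60,0,0,0,-0.4]
    - [0,1,-105,0,0,0,-0.4]
    - [0,1,-130,0,0,0,-0.4]
    - [0,1,-130,0,0,0,-0.4]
    - [0,1,-130,0,0,0,1]
    - [0,1,-130,0,0,0,1]
    - [0,1,-130,0,0,0,1]
    - [0,1,-130,0,0,0,1]
    - [0,1,-90,0,0,0,1]
    - [0,1,-30,0,0,0,1]
    - [0,1,30,0,0,0,1]
    - [0,1,90,0,0,0,1]
    - [0,1,150,0,0,0,1]
    - [0,40,160,0,0,0,1]

```text
time: 32.85
ee_pos: [0.5516, -0.0673, 0.3379]
eef_rot: [[0.417, 0.909, 0.011], [0.909, -0.417, -0.004], [0.001, 0.012, -1.0]]
ft_force: [0.4, 0.3, -0.8]
width: 0.0402
finger_force: 60.8
```

>>> drive_tool:
  commands:
    - [-13,60,0,0,0,0.1,1]
    - [-26,120,0,0,0,0.2,1]
    - [-39,180,0,0,0,0.3,1]
    - [-52,240,-10,0,0,0.4,1]
    - [-65,300,-40,0,0,0.5,1]
    - [-78,360,-80,0,0,0.57,1]
    - [-91,420,-120,0,0,0.57,1]
    - [-104,480,-150,0,0,0.57,1]
    - [-111,515,-180,0,0,0.57,1]
    - [-111,515,-225,0,0,0.57,1]
    - [-111,515,-233,0,0,0.57,1]
    - [-111,515,-233,0,0,0.57,1]
    - [-111,515,-233,0,0,0.57,-0.8]
    - [-111,515,-233,0,0,0.57,-0.8]
    - [-111,515,-233,0,0,0.57,-0.8]
    - [-111,515,-180,0,0,0.57,-0.8]
    - [-111,515,-120,0,0,0.57,-0.8]
    - [-111,515,-120,0,0,0.57,-0.8]

```text
time: 35.1
ee_pos: [0.4412, 0.4521, 0.2187]
eef_rot: [[-0.142, 0.99, 0.011], [0.99, 0.142, 0.008], [0.006, 0.012, -1.0]]
ft_force: [0.5, 0.5, -1.4]
width: 0.077
finger_force: 0.0
```

```bash
python3 -c "
from h import *
show('offcut2',.016,cam='wrist');show('offcut2',.052)
"
```

```text
t 35.10 tcp [441.2 452.1 218.7] yaw 8.2 w 77
offcut2 [458.1 357.2] size 68 38 close 95.4 turn 1.521 conf 0.89 [226. 221. 283. 249.]
offcut2 [442.5 418.9] size 43 43 close 103.1 turn -1.485 conf 0.82 [231. 169. 269. 203.]
offcut2 [448.6 389. ] size 46 25 close 98.0 turn 1.568 conf 0.68 [232. 171. 272. 218.]
offcut2 [432.5 474.3] size 73 47 close 8.1 turn -0.001 conf 0.61 [228. 103. 267. 169.]
offcut2 [673.9 411. ] size 144 141 close 20.5 turn 0.215 conf 0.38 [380. 165. 492. 269.]
t 35.20 tcp [438.1 449.8 213.3] yaw 8.2 w 77
offcut2 [456.3 352.7] size 64 48 close 91.4 turn 1.452 conf 0.78 [105. 231. 126. 250.]
offcut2 [ 349.9 -109.3] size 64 39 close 161.6 turn -0.464 conf 0.72 [240. 266. 261. 279.]
offcut2 [ 725.5 -267.8] size 71 46 close 124.3 turn -1.116 conf 0.69 [287. 148. 308. 170.]
offcut2 [ 457.1 -233.3] size 63 41 close 100.9 turn -1.523 conf 0.67 [281. 231. 296. 247.]
offcut2 [434.3 465.2] size 62 41 close 8.6 turn 0.008 conf 0.65 [ 71. 240.  94. 254.]
offcut2 [443.5 418.2] size 40 28 close 91.5 turn 1.455 conf 0.63 [ 93. 236.  98. 250.]
offcut2 [ 817.2 -137.6] size 70 43 close 55.0 turn 0.817 conf 0.56 [250. 122. 272. 146.]
offcut2 [646.6 -96. ] size 62 48 close 18.6 turn 0.182 conf 0.51 [235. 173. 258. 193.]
```

>>> drive_tool:
  commands:
    - [23,-40,45,0,0,0.05,-0.5]
    - [46,-100,90,0,0,0.1,-0.5]
    - [69,-160,100,0,0,0.17,-0.5]
    - [92,-220,100,0,0,0.17,-0.5]
    - [115,-280,100,0,0,0.17,-0.5]
    - [138,-340,100,0,0,0.17,-0.5]
    - [161,-400,100,0,0,0.17,-0.5]
    - [184,-460,100,0,0,0.17,-0.5]
    - [205,-520,70,0,0,0.17,-0.5]
    - [211,-549,20,0,0,0.17,-0.5]
    - [211,-549,-40,0,0,0.17,-0.5]
    - [211,-549,-40,0,0,0.17,-0.5]
    - [211,-549,-40,0,0,0.17,-0.5]

```text
time: 36.92
ee_pos: [0.6481, -0.0984, 0.1706]
eef_rot: [[-0.308, 0.951, -0.004], [0.951, 0.308, 0.002], [0.003, -0.003, -1.0]]
ft_force: [-0.1, -0.2, 0.4]
width: 0.0643
finger_force: 0.0
```

```bash
python3 -c "
from h import *
show('offcut2',.052,cam='wrist')
"
```

```text
t 36.92 tcp [648.1 -98.4 170.6] yaw 17.9 w 64
offcut2 [ 722.6 -236.4] size 61 50 close 123.4 turn -1.301 conf 0.85 [248. 294. 312. 334.]
offcut2 [652.2 -94.6] size 66 48 close 18.3 turn 0.006 conf 0.79 [230. 136. 282. 212.]
offcut2 [ 806.5 -122.8] size 71 39 close 54.4 turn 0.636 conf 0.64 [368. 214. 431. 284.]
```

>>> drive_tool:
  commands:
    - [2,1,-60,0,0,0,-0.5]
    - [2,1,-105,0,0,0,-0.5]
    - [2,1,-130,0,0,0,-0.5]
    - [2,1,-130,0,0,0,-0.5]
    - [2,1,-130,0,0,0,1]
    - [2,1,-130,0,0,0,1]
    - [2,1,-130,0,0,0,1]
    - [2,1,-130,0,0,0,1]
    - [2,1,-90,0,0,0,1]
    - [2,1,-30,0,0,0,1]
    - [2,1,30,0,0,0,1]
    - [2,1,90,0,0,0,1]
    - [2,1,150,0,0,0,1]
    - [0,40,160,0,0,0,1]

```text
time: 38.78
ee_pos: [0.6518, -0.0617, 0.34]
eef_rot: [[-0.304, 0.953, 0.014], [0.953, 0.304, -0.005], [-0.009, 0.012, -1.0]]
ft_force: [-0.0, -0.6, -1.0]
width: 0.0434
finger_force: 61.2
```

>>> drive_tool:
  commands:
    - [-24,56,0,0,0,-0.05,1]
    - [-48,112,0,0,0,-0.1,1]
    - [-72,168,0,0,0,-0.17,1]
    - [-96,224,0,0,0,-0.17,1]
    - [-120,280,-20,0,0,-0.17,1]
    - [-144,336,-60,0,0,-0.17,1]
    - [-168,392,-110,0,0,-0.17,1]
    - [-192,448,-150,0,0,-0.17,1]
    - [-201,467,-180,0,0,-0.17,1]
    - [-201,467,-225,0,0,-0.17,1]
    - [-201,467,-233,0,0,-0.17,1]
    - [-201,467,-233,0,0,-0.17,1]
    - [-201,467,-233,0,0,-0.17,-0.8]
    - [-201,467,-233,0,0,-0.17,-0.8]
    - [-201,467,-233,0,0,-0.17,-0.8]
    - [-201,467,-180,0,0,-0.17,-0.8]
    - [-201,467,-120,0,0,-0.17,-0.8]
    - [-201,467,-60,0,0,-0.17,-0.8]
    - [-201,467,0,0,0,-0.17,-0.8]
    - [-201,467,0,0,0,-0.17,-0.8]

```text
time: 41.28
ee_pos: [0.4506, 0.4095, 0.3393]
eef_rot: [[-0.143, 0.99, 0.012], [0.99, 0.142, 0.008], [0.006, 0.013, -1.0]]
ft_force: [-0.4, -0.6, -0.2]
width: 0.0769
finger_force: 0.0
```

```bash
python3 -c "
from h import *
a=save('top','t10')
cv2.imwrite('pics/t10z.png',cv2.resize(a[90:290,40:380,::-1],(800,470),interpolation=cv2.INTER_CUBIC))
i=env.camera_info('top')
for d in env.pinpoint('top','lever_grip'): print(d['confidence'],d['position'],at_z('top',d['position'],.257,i)*1000)
for d in env.pinpoint('scene','lever_grip') if env.get_image('scene') is not None else []: print(d['confidence'],at_z('scene',d['position'],.257)*1000)
for d in env.pinpoint('top','cutter'): print(d['confidence'],at_z('top',d['position'],0,i)*1000)
for d in env.pinpoint('top','lever'): print(d['confidence'],at_z('top',d['position'],.085+.2*np.sin(np.radians(24)),i)*1000)
print(env.sense()['ee_pos'],env.sense()['time'])
"
```

```text
0.57 [199.9, 234.3] [465.2  41.8 257. ]
0.4 [114.2, 237.3] [454.9 294.7 257. ]
0.98 [484.   22.5 257. ]
0.77 [609.2  12.6   0. ]
0.63 [447.3 421.6   0. ]
0.69 [628.9  22.3 166.3]
[0.4 0.4 0.3] 41.575
```

View pics/t10z.png

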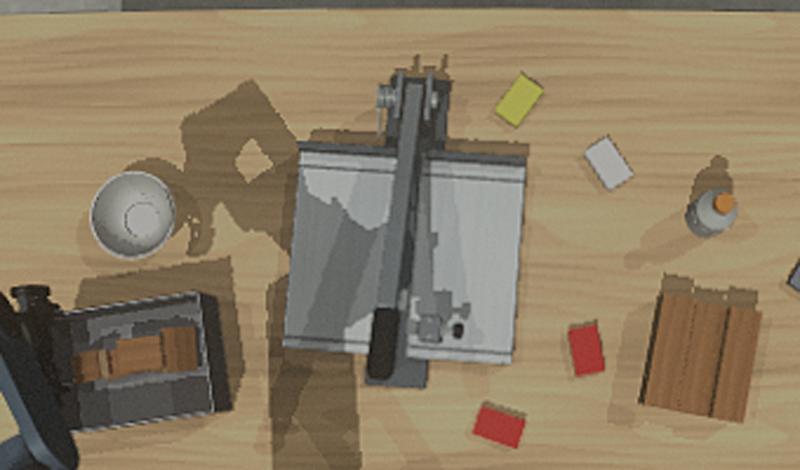

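```bash
python3 -c "
from h import *
i=env.camera_info('top')
px=lambda u,v:(40+(u+.5)/2.353-.5,90+(v+.5)/2.35-.5)
L,R=[at_z('top',px(*p),.036,i)[:2]*1000 for p in [(284,347),(512,364)]]
d=(L-R)/np.linalg.norm(L-R);x=np.array([d[1],-d[0]])
print(L,R,np.linalg.norm(L-R),'yaw',np.degrees(np.arctan2(x[1],x[0])))
o=(L+R)/2+165*x;print('origin',o)
y=d
h=o+200*x
for n,ang in (('rest',24),('lvl',0)):
    a=np.radians(ang);r=380*np.cos(a)-17*np.sin(a);z=85+380*np.sin(a)+17*np.cos(a);P=[*(h-r*x),z]
    print(n,np.array(P),'top px',proj('top',np.array(P)/1000,i),'scene px',proj('scene',np.array(P)/1000))
a=np.radians(24)
print('lever',h-200*np.cos(a)*x)
for c in ('top','scene'):
    env.get_image(c);print(c,[(d['position'],d['confidence']) for d in env.pinpoint(c,'lever_grip')])
o1,d1=ray('top',env.pinpoint('top','lever_grip')[0]['position']);o2,d2=ray('scene',env.pinpoint('scene','lever_grip')[0]['position'])
A=np.c_[d1,-d2];t=np.linalg.lstsq(A,o2-o1,rcond=None)[0];print((o1+d1*t[0])*1000,(o2+d2*t[1])*1000)
"
```

```text
[461.4 197.4] [ 438.2 -129.2] 327.4332407500185 yaw -4.064399890359447
origin [614.4  22.4]
rest [474.5  32.4 255.1] top px [203.2 231.1] scene px [274.8 142.3]
lvl [434.9  35.2 102. ] top px [206.6 245.3] scene px [267.5 172.9]
lever [631.7  21.2]
top [([200.8, 229.5], 0.67)]
scene [([276.3, 144.0], 0.82)]
[479.5  40.  249.8] [477.6  36.4 249.3]
```

>>> drive_tool:
  commands:
    - [5,-60,0,0,0,-0.1,1]
    - [10,-120,0,0,0,-0.2,1]
    - [14,-180,0,0,0,-0.2,1]
    - [18,-240,0,0,0,-0.2,1]
    - [22,-300,0,0,0,-0.2,1]
    - [27,-350,0,0,0,-0.2,1]
    - [27,-376,-20,0,0,-0.2,1]
    - [27,-376,-50,0,0,-0.2,1]
    - [27,-376,-50,0,0,-0.2,1]
    - [27,-376,-50,0,0,-0.2,1]

```text
time: 43.12
ee_pos: [0.4756, 0.0321, 0.283]
eef_rot: [[0.056, 0.998, 0.001], [0.998, -0.056, -0.0], [-0.0, 0.001, -1.0]]
ft_force: [-0.9, 0.4, 1.1]
width: 0.0
finger_force: 0.0
```

```bash
python3 -c "
from h import *
save('wrist','w11')
for d in env.pinpoint('wrist','lever_grip'): print(d, at_z('wrist',d['position'],.256)*1000)
"
```

```text
{'position': [348.9, 145.8], 'confidence': 0.73} [532.5  74.1 256. ]
{'position': [253.5, 212.1], 'confidence': 0.69} [477.6  37.7 256. ]
```

View pics/w11.png

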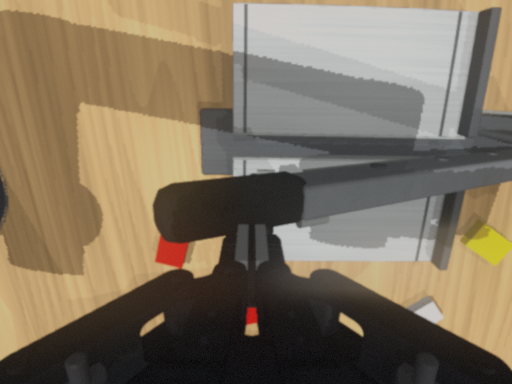

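>>> drive_tool:
  commands:
    - [0,4,-10,0,0,0,1]
    - [0,4,-20,0,0,0,1]
    - [0,4,-28,0,0,0,1]
    - [-5,4,-40,0,0,0,1]
    - [-11,5,-53,0,0,0,1]
    - [-16,5,-65,0,0,0,1]
    - [-20,5,-78,0,0,0,1]
    - [-24,6,-90,0,0,0,1]
    - [-28,6,-103,0,0,0,1]
    - [-31,6,-116,0,0,0,1]
    - [-34,6,-129,0,0,0,1]
    - [-36,6,-142,0,0,0,1]

```text
time: 44.72
ee_pos: [0.4412, 0.0382, 0.1408]
eef_rot: [[0.058, 0.998, 0.005], [0.998, -0.058, 0.001], [0.001, 0.005, -1.0]]
ft_force: [1.2, 3.3, 9.4]
width: -0.0002
finger_force: 4.9
```

>>> drive_tool:
  commands:
    - [-2,0,-13,0,0,0,1]
    - [-3,0,-26,0,0,0,1]
    - [-4,0,-36,0,0,0,1]
    - [-4,0,-42,0,0,0,1]
    - [-4,0,-47,0,0,0,1]
    - [-4,0,-51,0,0,0,1]
    - [-4,0,-54,0,0,0,1]
    - [-4,0,-54,0,0,0,1]

```text
time: 45.72
ee_pos: [0.4371, 0.0384, 0.087]
eef_rot: [[0.058, 0.998, 0.005], [0.998, -0.058, 0.001], [0.001, 0.005, -1.0]]
ft_force: [0.7, 4.0, 12.8]
width: -0.0001
finger_force: 6.2
```

>>> drive_tool:
  commands:
    - [0,0,6,0,0,0,1]
    - [0,0,12,0,0,0,1]
    - [0,0,18,0,0,0,1]
    - [0,0,24,0,0,0,1]
    - [0,0,24,0,0,0,1]

```text
time: 46.35
ee_pos: [0.4349, 0.0378, 0.1102]
eef_rot: [[0.057, 0.998, -0.0], [0.998, -0.057, -0.0], [-0.0, -0.0, -1.0]]
ft_force: [-0.8, -0.2, 0.4]
width: 0.0005
finger_force: 0.0
```

Force is gone at z = 110 mm, so the catch holds. I'll retreat and verify.

>>> drive_tool:
  commands:
    - [0,0,60,0,0,0,1]
    - [0,0,120,0,0,0,1]
    - [0,0,180,0,0,0,1]
    - [0,60,220,0,0,0,1]
    - [0,120,220,0,0,0,1]
    - [0,180,220,0,0,0,1]
    - [0,240,220,0,0,0,1]
    - [0,280,220,0,0,0,1]
    - [0,280,220,0,0,0,1]
    - [0,280,220,0,0,0,1]

```text
time: 47.6
ee_pos: [0.4345, 0.3172, 0.3293]
eef_rot: [[0.057, 0.998, -0.002], [0.998, -0.057, -0.002], [-0.002, -0.002, -1.0]]
ft_force: [0.3, 0.1, 0.2]
width: 0.0002
finger_force: 0.0
```

```bash
python3 -c "
from h import *
a=save('top','t12');b=save('scene','s12')
top=cv2.resize(a[90:290,40:380],(680,400));sc=b[100:290,30:440]
sc=cv2.resize(sc,(430,199));c=np.zeros((599,680,3),np.uint8);c[:400]=top;c[400:,:430]=sc
cv2.imwrite('pics/c12.png',c[:,:,::-1])
"
```

```text
(no output)
```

View pics/c12.png

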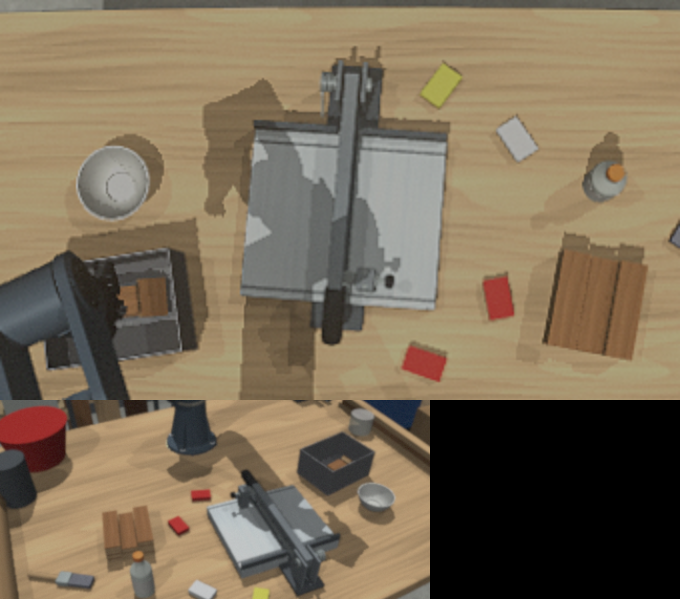

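The arm is held level, with the grip at (332,315) in the top view. The bed is clear, the two strips lie on the stack and the offcuts are in the bin.

```bash
python3 -c "
from bench import env
print(env.hand_in())"
```

```text
the job is handed in; nothing more can be done
None
```

The job is done and handed in after about 48 s on the robot clock: all five offcuts are in the bin, both finished strips lie flat in line on the stack, and the cutter arm is latched down and released; the last camera view confirms this, though no verdict came back.

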